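# Slide the glue pot off the heat to the sprung stop and fold the guard down

## Robot

A 6-joint arm with a two-finger parallel gripper is mounted at the origin on the work surface. World frame = base frame: x ahead of the robot, y to its left, z up, the work surface at z = 0. Lengths are in m, angles in rad, forces in N, time in s.
With the tool pointing down it reaches from about 0.375 to 0.9 m from the base axis. Payload 3.1 kg.
Tool frame: the origin (TCP) lies on the centre line of the jaws, within the pads' length; the fingertips stand 17 mm ahead of it and the grasp point (between the pads) lies 2 mm behind it; z points along the fingers, y is the line along which they close (so a half turn about z gives the same grasp; the last joint's range is limited). The gripper opens to 85 mm and grips with 20 to 120 N. Pads are 22 mm wide; open, the fingers measure 114 mm over their backs; the gripper's body (76 mm by 85 mm) begins 54 mm behind the grasp point. The pads swing forward as they close: fully open they stand 13 mm farther back than shut.
Start: joints at [1.058, 0.527, 1.433, -0, 1.181, -0.178], TCP at [0.205, 0.59, 0.222] pointing down, gripper open.
Joint ranges: [-3.08, 3.08], [-0.75, 2.2], [0.22, 2.44], [-1.43, 4.57], [0, 2.65], [-2.85, 2.85]. Speed limits (rad/s): [2.79, 2.79, 3.14, 3.14, 3.14, 3.14].

## Interface

Orientations are given as a unit quaternion [w, x, y, z].
In Python, from station import readout, cams, order, finder gives the robot as it stands.
- The arm moves only by the tool servo_tool, never from a script. Its argument "moves" is one flat list of numbers, 6 for each row, row after row: the shift along the tool's x, y, z in mm, then the turn, a rotation vector about the tool's x, y, z in rad. A call has exactly 8 rows; each row shifts and turns the commanded pose from where the row before left it, along the tool's axes as they then stand; what a row does not reach is not made up. A row lasts 1/12 s, in which the tool goes at most 41.7 mm and 7.16 degrees, less where a joint would pass 70% of its speed; a pose out of reach is approached as far as the arm can. A call is refused whole if a number of a shift passes 41.7 or a number of a turn 0.125, either way. A call with a gripper value outside its range is refused whole. "claw" is the opening, from 0 (shut) to 1 (fully open), set as the call begins (left out, the last holds). The fingers move at their own pace and stop on an object; "newtons" is the grip in N (left out, the last holds). Time passes only in rows, so rows that do not move let the fingers close, or fill a call up. It gives the time, the measured TCP pose, the force, the opening and the grip force at its end, in the units of the state.
- readout.state(): the state, without advancing time (a new reading comes with each control period).
- cams.capture(name): name is "side" or "top" or "wrist"; returns a dict with "img" (480x640x3 uint8, blue, green, red), "range_z" (480x640 float32, m along the optical axis (not along the pixel's ray), 0 where there is no reading), "camera_matrix" (3x3 intrinsics, pixels), "distortion" ([k1, k2, p1, p2, k3] as OpenCV has them; the pictures are not rectified), "position" and "rotation" of the camera in the world. Camera axes: x right, y up, looking along -z (the intrinsics and any distortion apply to the point x, -y, -z); pixel columns grow to the right and rows downward; lengths in m; the calibration is good to about 2 mm. A picture is of the moment at which its call begins.
- order.hand_in(): hands the job in; it is judged then, once.
Trained networks look in the newest picture that a camera, given by its name, has taken for a name from the list of things; names that differ only in an ending like _2 or _b are one class to them, and where a whole thing is asked for, a point or a joint stands for the part that bears it (a point fixed in the world has none). Each returns a list of dicts, best first, with "confidence" (0 to 1); they miss things now and then, are a little off and sometimes report something else, mostly with a low value. They report only what shows in the picture. A call takes as long as a camera call. They do not tell look-alikes from the thing itself.
- finder.find_in(camera, name): "position" ([column, row] in pixels, amid what is visible of it).
- finder.regions_of(camera, name): "pixels" (480x640 bool, what is visible of it) and "position" ([column, row] in pixels, amid what is visible of it).
The state is a dict: "time_s": time; "q": joint angles; "joint_velocities": joint speeds; "joint_efforts": joint torques, N m; "ee_pos": TCP position; "eef_rot": TCP orientation; "contact_force": force on the tool from outside, world axes, zero at the start; "moment": the same for the moment, N m; "width": finger opening in m; "gripper_force": force on a finger pad.
Only numpy, scipy, OpenCV 4.12 (cv2) and the standard library are available. Lean on these libraries where they do the work, as an engineer would, in place of code of your own. Each camera call takes 0.05 s, during which the arm holds its last target. There are 200 camera calls.

## Task

Take the glue pot off the heat: slide it along the top of the warmer, without lifting or tipping it, from the hot plate to between the two lines of the rest mark, until it gently presses the sprung rubber bumper of the stop in by a few millimetres (do not ram it), and let go so that it stays resting against the bumper. Then fold the hinged guard flat down over the bare hot plate. Leave the other things on the bench where they are.

Things in the scene. Friction and masses are not known exactly. Their poses are not given: they have to be found in the camera images.
- warmer: Fixed grey steel glue warmer, a low box 170 (x) x 440 (y) x 30 mm high. Origin at bench height; it spans x -85 to +85 mm, y -240 to +200 mm; smooth flat top at z = 30 mm. From +y to -y along its middle line (x = 0): guard hinge, hot plate, rest mark, stop. Two hinge posts stand at y = 190 mm, x = +-79 mm, up to z = 82 mm.
- hot_mark (a point): Centre of the round dark hot plate (140 mm across, flush), on the warmer's top at its x 0, y +90 mm. Axes as the warmer's.
- rest_mark (a point): Centre of the rest mark on the warmer's top, at its x 0, y -105 mm: a pale tile field with a black line along each long edge, at x = +-70 mm, from y -195 to -5 mm of the warmer. Axes as the warmer's.
- pot: Loose open aluminium glue pot, outside diameter 96 mm, 80 mm high, wall 4 mm, 0.5 to 0.85 kg, with one flat black stick handle pointing along its own -x axis, roughly towards the robot at the start. Origin: centre of its underside, z up. It starts standing on the hot plate.
- pot_handle (a point): Middle of the pot's handle, 115 mm from the pot's axis along its -x and 62 mm above its underside. The handle is a bar 20 mm wide, 14 mm thick, its free part from 48 to 158 mm off the pot's axis. Axes as the pot's.
- stop_block: Fixed block 60 x 24 x 50 mm at the warmer's y -227 mm, origin under it on the warmer's top, axes as the warmer's. A rod through it carries a black rubber bumper plate (70 mm wide, 12 to 48 mm above the top) facing +y. Its clamped place is not reported: its face is 44 to 104 mm in +y from this origin; feel for it (or see it). It is sprung: gives 18 mm at 0.45 N/mm, then stops hard.
- guard_panel (a joint): Angle of the guard, a stiff sheet panel 140 mm wide, 170 mm long, 6 mm thick, hinged at the warmer's +y end: 0 = flat, pointing to the warmer's -y over the hot plate, 45 mm above the warmer's top; 1.57 = upright; it starts standing open, leaning outwards to +y. The hinge is stiff with friction, so it stays where it is left.
- guard_hinge (a point): Middle of the guard's hinge axis, which runs along the warmer's x, at the warmer's y +190 mm, z 75 mm.
- guard_edge (a point): Middle of the guard's free edge (rounded, 10 mm thick), 170 mm from the hinge axis, at half the panel's thickness.
- panel_stack: Bystander: loose stack of white hexagonal card panels, 100 mm across, 63 mm high. Origin under its centre.
- short_stack: Bystander: a lower stack of the same panels, 100 mm across, 35 mm high. Origin under its centre.
- steel_block: Bystander: upright steel block 60 x 30 x 100 mm. Origin under its centre.
- tub: Bystander: white plastic bowl, 100 mm across, 60 mm high. Origin under its centre.
There are look-alikes about, which are no part of the job. There is more than one size of the pot; the job needs the largest.

How it is judged:
By the outcome, as a careful person would: the job done as asked, in the order asked, and still so for the second after the job is handed in, with the robot touching nothing.
It also fails if it takes over 64 s, if anything falls off the work surface, if the arm or the gripper's body presses on something with over 40 N, if the wrist force passes 120 N, or if a joint passes its speed limit or range.

## Working session

There is one attempt and no reset: what is moved stays moved. The work goes in short steps, Python scripts to look and compute and a tool call to move; the robot and the scene stay as the last step left them, time stands still between calls to the robot, and variables do not carry over. Pictures are saved under pics/ and viewed, at most 10 in all, crops included, and the job is handed in when it is done.

Besides the shell and the picture viewer there is one more tool, called after ">>>" as name(argument=value, ...), one argument or row to a line, values as JSON. servo_tool: Moves the arm, as the interface text tells. Its arguments: {"type":"object","properties":{"moves":{"type":"array"},"claw":{"type":"number"},"newtons":{"type":"number"}},"required":["moves"]}

```bash
ls; mkdir -p pics; cat > h.py <<'E'
import numpy as np, cv2
from station import readout, cams, order, finder
def world(c, px, z=None):
    """pixel(s)-> world using range, or on plane z"""
    px=np.array(px,float).reshape(-1,2)
    n=cv2.undistortPoints(px[:,None],np.array(c["camera_matrix"]),np.array(c["distortion"]))[:,0]
    d=np.c_[n[:,0],-n[:,1],-np.ones(len(n))]
    R=np.array(c["rotation"]); p=np.array(c["position"]); w=d@R.T
    if z is None:
        i=np.clip(np.round(px).astype(int),0,[639,479]); s=c["range_z"][i[:,1],i[:,0]]
    else: s=(z-p[2])/w[:,2]
    return p+w*s[:,None]
def cloud(c):
    v,u=np.mgrid[:480,:640]
    W=world(c,np.c_[u.ravel(),v.ravel()]).reshape(480,640,3)
    W[c["range_z"]==0]=np.nan
    return W
E
python3 - <<'E'
from h import *
for n in("top","side"):
    c=cams.capture(n); cv2.imwrite(f"pics/{n}0.png",c["img"]); np.save(f"{n}W.npy",cloud(c))
    print(n,np.round(c["position"],3))
    for t in("warmer","hot_mark","rest_mark","pot","pot_handle","stop_block","guard_panel","guard_hinge","guard_edge"):
        try:
            for r in finder.find_in(n,t)[:4]: print(t,round(r["confidence"],2),np.round(r["position"]),np.round(world(c,r["position"])[0],3))
        except Exception as e: print(t,e)
print(readout.state())
E
```

```text
picsTraceback (most recent call last):
  File "<stdin>", line 3, in <module>
  File "h.py", line 15, in cloud
    W=world(c,np.c_[u.ravel(),v.ravel()]).reshape(480,640,3)
      ~~~~~^^^^^^^^^^^^^^^^^^^^^^^^^^^^^^
  File "h.py", line 8, in world
    R=np.array(c["rotation"]); p=np.array(c["position"]); w=d@R.T
                                                            ~^~~~
ValueError: matmul: Input operand 1 has a mismatch in its core dimension 0, with gufunc signature (n?,k),(k,m?)->(n?,m?) (size 4 is different from 3)
```

Rotation is a quaternion.

```bash
sed -i 's/R=np.array(c\["rotation"\])/R=Q(c["rotation"])/; 2a from scipy.spatial.transform import Rotation\ndef Q(q): return Rotation.from_quat(np.roll(q,-1)).as_matrix()' h.py
python3 - <<'E'
from h import *
for n in("top","side"):
    c=cams.capture(n); cv2.imwrite(f"pics/{n}0.png",c["img"]); np.save(f"{n}W.npy",cloud(c))
    print(n,np.round(c["position"],3))
    for t in("warmer","hot_mark","rest_mark","pot","pot_handle","stop_block","guard_panel","guard_hinge","guard_edge"):
        try:
            for r in finder.find_in(n,t)[:4]: print(t,round(r["confidence"],2),np.round(r["position"]),np.round(world(c,r["position"])[0],3))
        except Exception as e: print(t,e)
print(readout.state())
E
```

```text
top [ 0.375 -0.026  1.636]
warmer 0.89 [316. 219.] [ 0.574 -0.013  0.039]
hot_mark 0.64 [316. 218.] [ 0.579 -0.014  0.031]
rest_mark 0.75 [314. 217.] [ 0.581 -0.008  0.032]
rest_mark 0.61 [415. 321.] [ 0.271 -0.303  0.004]
pot 0.93 [182. 192.] [0.667 0.39  0.003]
pot 0.7 [296. 155.] [0.778 0.044 0.002]
pot 0.56 [274. 229.] [0.547 0.11  0.038]
pot 0.46 [166. 315.] [0.301 0.42  0.06 ]
pot_handle 0.84 [182. 192.] [0.668 0.392 0.003]
pot_handle 0.76 [294. 154.] [ 0.779  0.052 -0.001]
stop_block 0.81 [384. 214.] [ 0.582 -0.21   0.078]
stop_block 0.15 [168. 313.] [0.306 0.415 0.059]
guard_hinge 0.92 [230. 222.] [0.552 0.216 0.177]
guard_edge 0.78 [232. 224.] [0.549 0.215 0.165]
side [ 0.334 -0.732  1.011]
warmer 0.71 [331. 244.] [ 0.56  -0.021  0.031]
hot_mark 0.91 [331. 242.] [ 0.562 -0.015  0.03 ]
rest_mark 0.71 [329. 238.] [0.56  0.    0.028]
rest_mark 0.53 [317. 205.] [0.559 0.109 0.038]
pot 0.88 [399. 205.] [0.778 0.068 0.01 ]
pot 0.73 [313. 204.] [0.551 0.118 0.035]
pot 0.63 [328. 129.] [0.688 0.429 0.008]
pot_handle 0.78 [328. 130.] [0.687 0.428 0.006]
pot_handle 0.72 [312. 200.] [0
[... 422 characters left out ...]
_s': 1.05, 'q': array([ 1.05751633e+00,  5.27495362e-01,  1.43269830e+00,  2.73962433e-05,
        1.18141126e+00, -1.78544958e-01]), 'joint_velocities': array([-0.00101026,  0.00079151, -0.00010345,  0.0035197 ,  0.00117958,
       -0.00089405]), 'joint_efforts': array([ 4.85751370e-04, -4.42334461e+01, -1.78422207e+01, -1.66218611e-04,
        8.60025339e-04,  1.75384955e-06]), 'ee_pos': array([0.20530385, 0.59029307, 0.22191379]), 'eef_rot': array([-1.40020356e-05,  1.66592359e-01,  9.86025854e-01, -1.47456953e-06]), 'contact_force': array([-0.38289304, -0.25543862, -0.31236731]), 'moment': array([-0.03923838, -0.054907  , -0.03817224]), 'gripper_force': 0.0, 'width': 0.08511872249803795}
```

View pics/top0.png

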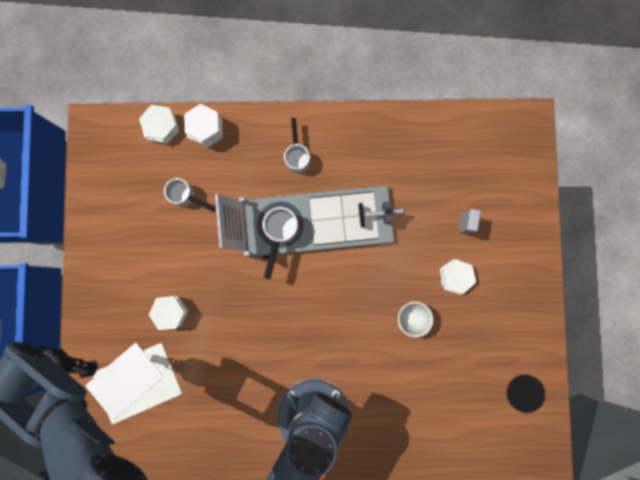

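View pics/side0.png

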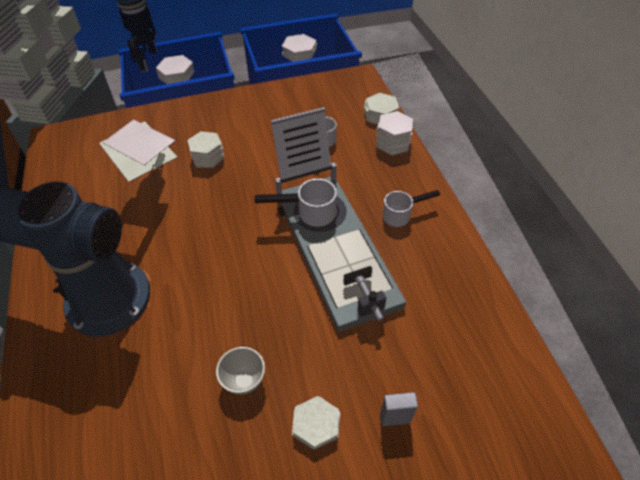

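Candidates for the pot in the top image are (281,225) on the hot plate, (178,192) behind the guard and (297,157) on the bench. The first is the largest and stands on the hot plate, so I choose it. Next I'll check it in a crop and measure the geometry.

```bash
cat > m.py <<'E'
from h import *
from scipy.optimize import least_squares
T=np.load("topW.npy");S=np.load("sideW.npy")
img=cv2.imread("pics/top0.png"); si=cv2.imread("pics/side0.png")
a=cv2.resize(img[170:290,200:420],(790,431),interpolation=cv2.INTER_CUBIC)
cv2.imwrite("pics/crop.png",a)
for n,W in(("top",T),("side",S)):
    P=W.reshape(-1,3)
    box=(abs(P[:,0]-.56)<.16)&(P[:,1]>-.3)&(P[:,1]<.27)
    w=P[box&(abs(P[:,2]-.03)<.008)]
    r=cv2.minAreaRect((w[:,:2]*1000).astype(np.float32)); print(n,"warmer",r, "medz",np.median(w[:,2]),len(w))
    print(" box",cv2.boxPoints(r).round())
    k=P[(np.hypot(P[:,0]-.55,P[:,1]-.11)<.07)&(P[:,2]>.1025)&(P[:,2]<.12)]
    f=least_squares(lambda v:np.hypot(k[:,0]-v[0],k[:,1]-v[1])-v[2],[.55,.1,.046],loss="soft_l1",f_scale=.003).x
    print(" rim",f.round(4),np.median(k[:,2]),len(k))
    hd=P[(P[:,0]<.53)&(P[:,0]>.36)&(abs(P[:,1]-.12)<.08)&(P[:,2]>.07)&(P[:,2]<.115)&(np.hypot(P[:,0]-f[0],P[:,1]-f[1])>.055)]
    if len(hd)>5:
        c=hd.mean(0);d=np.linalg.svd(hd-c)[2][0];d*=np.sign(-d[0]);print(" handle",c.round(4),d.round(3),len(hd),"z",np.median(hd[:,2]),"ang",np.degrees(np.arctan2(d[1],d[0])), "r range",np.ptp(np.hypot(hd[:,0]-f[0],hd[:,1]-f[1])),np.hypot(hd[:,0]-f[0],hd[:,1]-f[1]).max())
    g=P[box&(P[:,1]>.16)&(P[:,2]>.125)&(P[:,2]<.3)]
    c=g.mean(0);u=np.linalg.svd(g-c)[2];print(" guard",c.round(3),u.round(3).tolist(),len(g),g.min(0).round(3),g.max(0).round(3))
    s=P[box&(P[:,1]<-.08)&(P[:,2]>.05)&(P[:,2]<.13)]
    print(" stop",s.min(0).round(3),s.max(0).round(3),len(s))
    for y in np.arange(-.26,-.08,.01):
        q=s[(s[:,1]>=y)&(s[:,1]<y+.01)]
        if len(q): print("   y%.2f"%y,len(q),q.min(0).round(3),q.max(0).round(3))
E
python3 m.py
```

```text
top warmer ((567.4292602539062, -17.8751220703125), (182.35720825195312, 435.506103515625), 5.169032573699951) medz 0.030854527127326836 6928
 box [[ 457.  191.]
 [ 496. -243.]
 [ 678. -227.]
 [ 639.  207.]]
 rim [0.5542 0.0889 0.0459] 0.10946376722117979 175
 handle [0.468  0.1401 0.0959] [-0.664 -0.745  0.068] 409 z 0.09789239035565722 ang -131.7025798682899 r range 0.10110347419204621 0.1565860387936092
 guard [0.551 0.222 0.193] [[-0.996, -0.088, -0.001], [-0.024, 0.265, 0.964], [-0.084, 0.96, -0.266]] 1083 [0.48  0.197 0.125] [0.622 0.246 0.25 ]
 stop [ 0.549 -0.265  0.051] [ 0.62  -0.136  0.103] 473
   y-0.26 15 [ 0.587 -0.26   0.058] [ 0.601 -0.25   0.075]
   y-0.25 18 [ 0.586 -0.25   0.06 ] [ 0.597 -0.24   0.076]
   y-0.24 28 [ 0.561 -0.239  0.053] [ 0.617 -0.23   0.084]
   y-0.23 73 [ 0.56  -0.23   0.052] [ 0.619 -0.22   0.102]
   y-0.22 89 [ 0.56  -0.22   0.051] [ 0.62  -0.21   0.103]
   y-0.21 33 [ 0.578 -0.21   0.054] [ 0.617 -0.2    0.087]
   y-0.20 16 [ 0.58  -0.2    0.055] [ 0.592 -0.191  0.077]
   y-0.19 18 [ 0.581 -0.189  0.059] [ 0.594 -0.18   0.073]
   y-0.18 17 [ 
[... 960 characters left out ...]
23 [ 0.586 -0.25   0.061] [ 0.599 -0.241  0.07 ]
   y-0.24 234 [ 0.561 -0.24   0.05 ] [ 0.62  -0.23   0.098]
   y-0.23 136 [ 0.559 -0.23   0.052] [ 0.62  -0.22   0.102]
   y-0.22 67 [ 0.56  -0.22   0.051] [ 0.62  -0.211  0.099]
   y-0.21 10 [ 0.582 -0.204  0.062] [ 0.592 -0.201  0.071]
   y-0.20 25 [ 0.581 -0.2    0.059] [ 0.594 -0.191  0.071]
   y-0.19 24 [ 0.58  -0.189  0.059] [ 0.594 -0.18   0.07 ]
   y-0.18 25 [ 0.579 -0.18   0.057] [ 0.594 -0.17   0.069]
   y-0.17 44 [ 0.575 -0.17   0.055] [ 0.596 -0.16   0.073]
   y-0.16 188 [ 0.549 -0.159  0.05 ] [ 0.616 -0.15   0.083]
   y-0.15 110 [ 0.548 -0.15   0.05 ] [ 0.619 -0.14   0.083]
   y-0.14 1 [ 0.616 -0.14   0.076] [ 0.616 -0.14   0.076]
```

```bash
sleep 1; ls -la pics/crop.png
```

```text
-rw-r--r-- 1 agent agent 260693 Nov 30 05:29 pics/crop.png
```

View pics/crop.png

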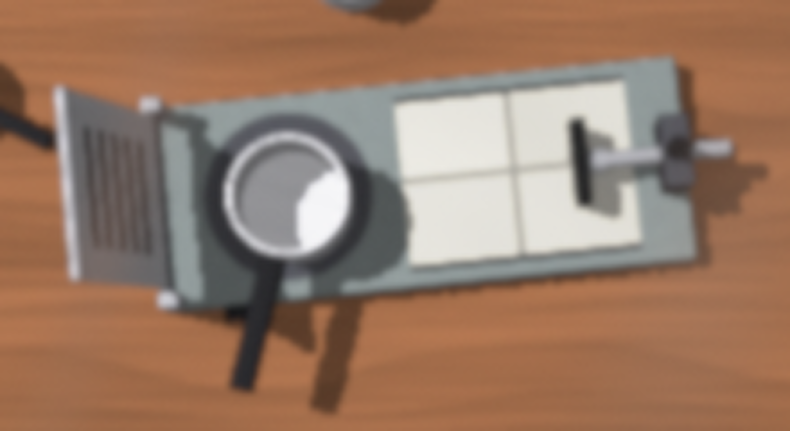

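```bash
python3 - <<'E'
from h import *
from scipy.optimize import least_squares
T=np.load("topW.npy");S=np.load("sideW.npy")
yaw=np.radians(5.0)
for n,W in(("top",T),("side",S)):
    P=W.reshape(-1,3);P=P[np.isfinite(P[:,0])]
    # yaw & stop from the rod
    r=P[(P[:,1]>-.203)&(P[:,1]<-.172)&(abs(P[:,0]-.587)<.02)&(P[:,2]>.05)&(P[:,2]<.1)]
    r2=P[(P[:,1]>-.262)&(P[:,1]<-.243)&(abs(P[:,0]-.592)<.02)&(P[:,2]>.055)&(P[:,2]<.1)]
    d=r.mean(0)-r2.mean(0);print(n,"rod yaw",np.degrees(np.arctan2(-d[0],d[1])))
    R=np.array([[np.cos(yaw),-np.sin(yaw)],[np.sin(yaw),np.cos(yaw)]]);o=np.array([.569,0])
    L=np.c_[(P[:,:2]-o)@R,P[:,2]]*1000
    top=L[(abs(L[:,2]-30)<6)&(abs(L[:,0])<110)&(L[:,1]>-260)&(L[:,1]<220)]
    print(" warmer x edges by y slice:")
    for y in(-200,-120,-50,20,150):
        q=top[abs(top[:,1]-y)<20,0];print("  ",y,np.percentile(q,[0.5,99.5]).round(1))
    print(" y edges",np.percentile(top[abs(top[:,0])<80,1],[.3,99.7]).round(1))
    b=L[(L[:,1]>-175)&(L[:,1]<-110)&(abs(L[:,0])<45)&(L[:,2]>45)&(L[:,2]<90)]
    print(" bumper y",np.percentile(b[:,1],[2,50,98]).round(1),"x",b[:,0].min().round(1),b[:,0].max().round(1),"zmax",b[:,2].max().round(1))
    s=L[(L[:,1]<-205)&(L[:,1]>-250)&(L[:,2]>60)&(abs(L[:,0])<50)];print(" block x",np.percentile(s[:,0],[1,99]).round(1),"y",np.percentile(s[:,1],[1,99]).round(1))
    c=np.array([.5542,.0875])
    h=P[(P[:,0]<.505)&(P[:,0]>.38)&(P[:,2]>.07)&(P[:,2]<.115)&(P[:,1]>.06)&(P[:,1]<.155)]
    hd=h[:,:2]-c; ok=(h[:,2]>.08)
    print(" h",len(h),np.percentile(h,[2,50,98],axis=0).round(3).tolist())
    a=np.arctan2(hd[:,1],hd[:,0])%(2*np.pi);print(" handle angle about pot",np.degrees(np.percentile(a,[5,50,95])).round(1))
    g=P[(P[:,1]>.19)&(P[:,1]<.27)&(P[:,2]>.1)&(P[:,2]<.3)&(abs(P[:,0]-.55)<.08)]
    gl=np.c_[(g[:,:2]-o)@R,g[:,2]]*1000
    f=np.polyfit(gl[:,2],gl[:,1],1);print(" guard lean deg",np.degrees(np.arctan(f[0])),"y at z75",np.polyval(f,75),"zmax",gl[:,2].max())
E
```

```text
top rod yaw 5.058882976114562
 warmer x edges by y slice:
   -200 [-82.1  86.1]
   -120 [-81.6  86.3]
   -50 [-82.1  85.8]
   20 [-82.2  86.3]
   150 [-93.8  86.4]
 y edges [-233.6  192.8]
 bumper y [-173.9 -147.2 -139.4] x -32.8 36.4 zmax 84.8
 block x [-27.6  30.6] y [-247.3 -206.7]
 h 281 [[0.405, 0.096, 0.088], [0.453, 0.114, 0.099], [0.503, 0.134, 0.105]]
 handle angle about pot [158.8 165.1 170.9]
 guard lean deg 15.238744939571799 y at z75 190.59382256751755 zmax 250.16987376901477
side rod yaw 5.092887300930937
 warmer x edges by y slice:
   -200 [-82.6  83.9]
   -120 [-82.7  86.2]
   -50 [-82.7  85. ]
   20 [-82.5  85.4]
   150 [-94.9  84.9]
 y edges [-238.1  197.8]
 bumper y [-171.5 -152.9 -143.1] x -33.4 37.0 zmax 82.8
 block x [-27.6  31. ] y [-246.4 -214.4]
 h 361 [[0.404, 0.091, 0.087], [0.453, 0.109, 0.098], [0.503, 0.129, 0.102]]
 handle angle about pot [161.7 168.9 174.5]
 guard lean deg 14.587712479808545 y at z75 190.44705310787404 zmax 245.0696087284312
```

The crop confirms it: the large pot is on the hot plate at (290,195) with its handle running to (243,385), the guard stands open at (105,190), and the bumper face is at (575,160). In world coordinates:
- **Warmer:** origin about (0.571, 0.000), yaw 5.06°.
- **Pot:** (0.554, 0.0875), with the handle pointing at 167°, so its middle is at (0.442, 0.113, 0.092).
- **Bumper face:** warmer y about -141 mm.

Now I'll move above the handle.

>>> servo_tool(
  moves=[-24, -23, 0, 0, 0, 0, -24, -23, 0, 0, 0, 0, -24, -23, 0, 0, 0, 0, -24, -23, 0, 0, 0, 0, -24, -23, 0, 0, 0, 0, -24, -23, 0, 0, 0, 0, -24, -23, 0, 0, 0, 0, -24, -23, 0, 0, 0, 0],
  claw=0.6,
  newtons=50,
)

```text
time_s: 1.72
ee_pos: [0.3268, 0.3521, 0.2222]
eef_rot: [0.0, 0.166, 0.986, 0.0]
contact_force: [0.5, 0.5, 0.7]
width: 0.0513
gripper_force: 0.0
```

```bash
cat >> h.py <<'E'
WO=np.array([.571,0.]); WY=np.radians(5.06)
WR=np.array([[np.cos(WY),-np.sin(WY)],[np.sin(WY),np.cos(WY)]])
def wloc(p): return (np.array(p)[:2]-WO)@WR*1000
def wworld(p): return WO+WR@(np.array(p)/1000)
def go(target, yclose=None):
    s=readout.state();R=Q(s["eef_rot"])
    print("t",round(s["time_s"],2),"pos",s["ee_pos"].round(4),"local",wloc(s["ee_pos"]).round(1),"F",s["contact_force"].round(2),"w",round(s["width"],4))
    print("tool delta mm",(R.T@(np.array(target)-s["ee_pos"])*1000).round(1),"zdown",R[:,2].round(4),"yang",np.degrees(np.arctan2(R[1,1],R[0,1])).round(2))
    if yclose is not None: print("turn about tool z rad",np.radians(-(yclose-np.degrees(np.arctan2(R[1,1],R[0,1])))).round(4))
E
```

>>> servo_tool(
  moves=[-24, -23, 4, 0, 0, 0, -24, -23, 4, 0, 0, 0, -24, -23, 4, 0, 0, 0, -24, -23, 4, 0, 0, 0, -24, -23, 4, 0, 0, 0, -24, -23, 4, 0, 0, 0, -24, -23, 4, 0, 0, 0, -22, -23, 4, 0, 0, -0.108],
)

```text
time_s: 2.38
ee_pos: [0.4464, 0.1155, 0.19]
eef_rot: [0.001, 0.113, 0.994, 0.0]
contact_force: [-0.4, 0.2, 0.3]
width: 0.0517
gripper_force: 0.0
```

```bash
python3 - <<'E'
from h import *
go([.442,.113,.090],77)
c=cams.capture("wrist");cv2.imwrite("pics/wr.png",c["img"])
W=cloud(c).reshape(-1,3);print(c["position"])
m=(W[:,2]>.092)&(W[:,2]<.106)&(W[:,0]>.40)&(W[:,0]<.49)&(abs(W[:,1]-.113)<.05)
h=W[m];print(len(h),h.mean(0).round(4))
for x in(.41,.43,.45,.47):
    q=h[abs(h[:,0]-x)<.006]
    if len(q):print(x,np.percentile(q[:,1],[3,97]).round(4),np.median(q[:,2]).round(4))
E
```

```text
t 2.38 pos [0.4464 0.1155 0.19  ] local [-114.   126.1] F [-0.35  0.16  0.26] w 0.0517
tool delta mm [  3.8  -3.5 100. ] zdown [ 0.0014  0.     -1.    ] yang 77.08
turn about tool z rad 0.0014
[0.37107151 0.13302774 0.34216846]
4792 [0.4431 0.1163 0.0989]
0.41 [0.1149 0.1346] 0.0991
0.43 [0.1099 0.1296] 0.0991
0.45 [0.1052 0.1246] 0.0991
0.47 [0.0997 0.1193] 0.099
```

View pics/wr.png

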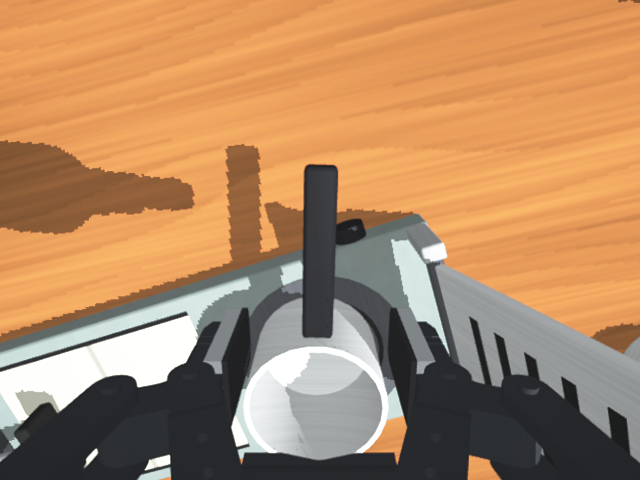

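The wrist view shows the handle centred between the open fingers, from (320,170) to (318,335). The guard is clear on the right. Descending.

>>> servo_tool(
  moves=[4.6, 0.3, 16, 0, 0, 0.022, 0, 0, 16, 0, 0, 0, 0, 0, 16, 0, 0, 0, 0, 0, 16, 0, 0, 0, 0, 0, 16, 0, 0, 0, 0, 0, 12, 0, 0, 0, 0, 0, 8, 0, 0, 0, 0, 0, 0, 0, 0, 0],
)

```text
time_s: 3.1
ee_pos: [0.44, 0.1186, 0.0887]
eef_rot: [-0.001, 0.124, 0.992, -0.0]
contact_force: [-0.4, 0.3, -0.4]
width: 0.0515
gripper_force: 0.0
```

>>> servo_tool(
  moves=[0, 0, 0, 0, 0, 0, 0, 0, 0, 0, 0, 0, 0, 0, 0, 0, 0, 0, 0, 0, 0, 0, 0, 0, 0, 0, 0, 0, 0, 0, 0, 0, 0, 0, 0, 0, 0, 0, 0, 0, 0, 0, 0, 0, 0, 0, 0, 0],
  claw=0,
  newtons=40,
)

```text
time_s: 3.77
ee_pos: [0.4408, 0.1185, 0.09]
eef_rot: [0.0, 0.124, 0.992, 0.0]
contact_force: [0.9, 0.2, 0.3]
width: -0.0
gripper_force: 0.0
```

```bash
python3 - <<'E'
from h import *
go([.442,.1168,.090],75.8)
# slide: pot from here; travel direction = warmer -y
c=np.array([.554,.0875]);print("pot local",wloc(c))
E
```

```text
t 3.77 pos [0.4408 0.1185 0.09  ] local [-119.2  129.6] F [0.92 0.25 0.32] w -0.0
tool delta mm [-1.6 -1.4  0. ] zdown [ 2.e-04 -0.e+00 -1.e+00] yang 75.75
turn about tool z rad -0.001
pot local [-9.21634461 88.65838365]
```

The fingers shut on nothing (width 0), so I'll look.

```bash
python3 - <<'E'
from h import *
c=cams.capture("wrist");s=cams.capture("side")
cv2.imwrite("pics/w2.png",np.hstack([cv2.resize(c["img"],(400,300)),cv2.resize(s["img"][150:270,230:390],(400,300),interpolation=cv2.INTER_CUBIC)]))
print(readout.state()["width"],readout.state()["gripper_force"])
W=cloud(s).reshape(-1,3);k=W[(np.hypot(W[:,0]-.554,W[:,1]-.0875)<.08)&(W[:,2]>.1)&(W[:,2]<.12)];print(k.min(0),k.max(0))
E
```

```text
2.8543723220259973e-05 0.0
[0.47480147 0.03647776 0.10002859] [0.60134291 0.13551764 0.11574217]
```

View pics/w2.png

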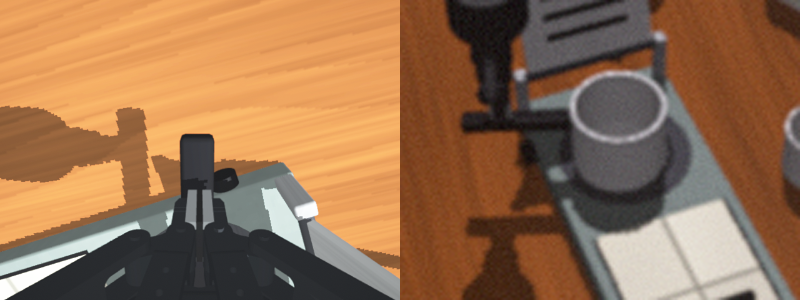

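```bash
python3 - <<'E'
from h import *
for n in("side","top","wrist"):
    s=cams.capture(n);W=cloud(s).reshape(-1,3);k=s["img"].reshape(-1,3)
    m=(W[:,0]>.39)&(W[:,0]<.5)&(abs(W[:,1]-.115)<.05)&(W[:,2]>.045)&(W[:,2]<.15)
    P=W[m];print(n,len(P))
    for x in np.arange(.395,.5,.01):
        q=P[abs(P[:,0]-x)<.005]
        if len(q):print("  x%.3f"%x,len(q),"y",np.percentile(q[:,1],[2,50,98]).round(3),"z",np.percentile(q[:,2],[2,50,98]).round(3))
print(readout.state()["ee_pos"],readout.state()["q"].round(3),readout.state()["contact_force"])
E
```

```text
side 375
  x0.405 27 y [0.113 0.119 0.13 ] z [0.09  0.099 0.101]
  x0.415 34 y [0.113 0.117 0.13 ] z [0.088 0.098 0.104]
  x0.425 36 y [0.107 0.113 0.127] z [0.09  0.099 0.109]
  x0.435 51 y [0.1   0.108 0.115] z [0.088 0.109 0.132]
  x0.445 45 y [0.096 0.105 0.112] z [0.088 0.103 0.149]
  x0.455 45 y [0.1   0.108 0.123] z [0.086 0.099 0.147]
  x0.465 37 y [0.098 0.104 0.118] z [0.086 0.099 0.104]
  x0.475 35 y [0.096 0.1   0.115] z [0.087 0.098 0.103]
  x0.485 33 y [0.094 0.1   0.112] z [0.089 0.099 0.102]
  x0.495 32 y [0.092 0.098 0.112] z [0.088 0.097 0.103]
top 5
  x0.405 5 y [0.117 0.12  0.124] z [0.098 0.098 0.107]
wrist 14543
  x0.395 46 y [0.118 0.12  0.122] z [0.089 0.093 0.098]
  x0.405 1660 y [0.116 0.126 0.135] z [0.089 0.099 0.1  ]
  x0.415 1479 y [0.114 0.124 0.134] z [0.097 0.099 0.1  ]
  x0.425 4336 y [0.093 0.117 0.13 ] z [0.098 0.132 0.15 ]
  x0.435 5531 y [0.107 0.126 0.15 ] z [0.098 0.131 0.15 ]
  x0.445 900 y [0.113 0.118 0.122] z [0.136 0.146 0.15 ]
  x0.455 90 y [0.114 0.117 0.149] z [0.136 0.137 0.15 ]
  x0.485 196 y [0.104 0.107 0.11 ] z [0.098 0.099 0.1  ]
  x0.495 305 y [0.101 0.105 0.108] z [0.098 0.099 0.1  ]
[0.44073522 0.11852561 0.08987727] [ 0.017  0.539  1.966 -0.     0.636 -1.305] [-0.32542651  0.95181613 -0.16923414]
```

```bash
python3 - <<'E'
from h import *
c=cams.capture("wrist");s=cams.capture("side")
a=cv2.resize(c["img"][180:480,200:440],(400,500),interpolation=cv2.INTER_CUBIC)
b=cv2.resize(s["img"][165:240,240:300],(400,500),interpolation=cv2.INTER_CUBIC)
cv2.imwrite("pics/w3.png",np.clip(np.hstack([a,b]).astype(float)*1.8+20,0,255).astype(np.uint8))
E
```

```text
(no output)
```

View pics/w3.png

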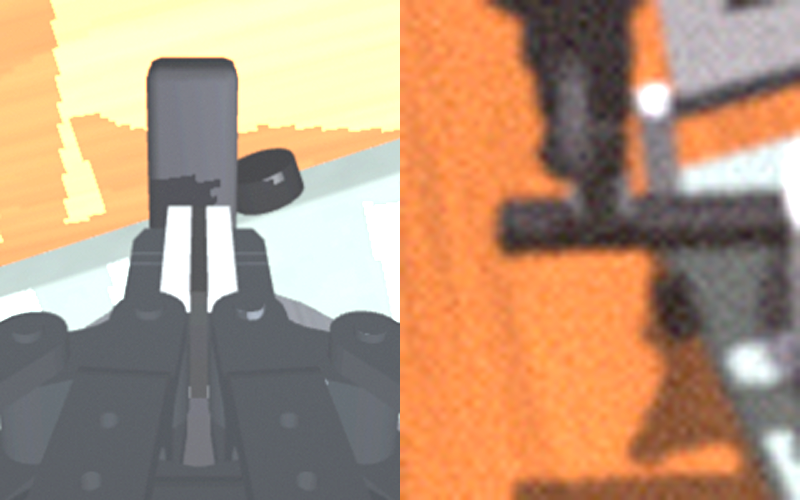

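```bash
python3 - <<'E'
from h import *
c=cams.capture("wrist")
for v in range(285,345,4):
    print(v,[(tuple((world(c,[u,v])[0]*1000).round(0).astype(int))) for u in (294,308,319,331,346)])
print(readout.state())
E
```

```text
285 [(np.int64(423), np.int64(114), np.int64(99)), (np.int64(424), np.int64(119), np.int64(100)), (np.int64(425), np.int64(123), np.int64(99)), (np.int64(427), np.int64(127), np.int64(98)), (np.int64(461), np.int64(129), np.int64(21))]
289 [(np.int64(424), np.int64(114), np.int64(99)), (np.int64(426), np.int64(118), np.int64(99)), (np.int64(427), np.int64(122), np.int64(99)), (np.int64(428), np.int64(127), np.int64(99)), (np.int64(461), np.int64(129), np.int64(26))]
293 [(np.int64(426), np.int64(113), np.int64(99)), (np.int64(427), np.int64(118), np.int64(99)), (np.int64(428), np.int64(122), np.int64(100)), (np.int64(429), np.int64(126), np.int64(99)), (np.int64(464), np.int64(128), np.int64(26))]
297 [(np.int64(427), np.int64(113), np.int64(100)), (np.int64(429), np.int64(118), np.int64(99)), (np.int64(430), np.int64(122), np.int64(100)), (np.int64(431), np.int64(126), np.int64(98)), (np.int64(466), np.int64(128), np.int64(26))]
301 [(np.int64(429), np.int64(112), np.int64(99)), (np.int64(430), np.int64(117), np.int64(99)), (np.int64(431), np.int64(121), np.int64(99)), (np.int64(432
[... 2483 characters left out ...]
: 4.1667, 'q': array([ 1.70207993e-02,  5.38985075e-01,  1.96641389e+00, -2.73270015e-05,
        6.36288786e-01, -1.30494400e+00]), 'joint_velocities': array([-0.00156896,  0.0013223 , -0.00074632, -0.00023177, -0.00073645,
       -0.00062565]), 'joint_efforts': array([ 3.56126084e-04, -3.47916412e+01, -7.87919998e+00, -1.43028979e-04,
        8.44767001e-04,  2.29279976e-06]), 'ee_pos': array([0.44076364, 0.11851398, 0.0898791 ]), 'eef_rot': array([-4.59316787e-05,  1.24084130e-01,  9.92271700e-01, -1.47405010e-05]), 'contact_force': array([-1.16996553,  0.08390787,  0.90542589]), 'moment': array([0.01147263, 0.01611097, 0.01024338]), 'gripper_force': 0.0, 'width': -0.00048276375706469754}
```

The depth picture puts the shut fingertips at about z = 0.104 and y = 0.1215. That is just above the handle and about 30 mm higher than the TCP reading implies, so nothing was touched. I'll trust the cameras, reopen, shift by -4 mm in y and go down about 29 mm while watching the force.

>>> servo_tool(
  moves=[0, 0, 0, 0, 0, 0, 0, 0, 0, 0, 0, 0, 0, 0, 0, 0, 0, 0, 0, 0, 0, 0, 0, 0, 0, 0, 0, 0, 0, 0, 0, -4, 0, 0, 0, 0, 0, 0, 4, 0, 0, 0, 0, 0, 4, 0, 0, 0],
  claw=0.6,
)

```text
time_s: 4.83
ee_pos: [0.4399, 0.1144, 0.0818]
eef_rot: [0.0, 0.124, 0.992, 0.0]
contact_force: [-0.2, 0.1, 0.2]
width: 0.0516
gripper_force: 0.0
```

```bash
python3 - <<'E'
from h import *
go([.441,.117,.061])
c=cams.capture("wrist");W=cloud(c).reshape(-1,3)
# finger pts: near tool x in front of handle sides
P=W[(W[:,0]>.415)&(W[:,0]<.47)&(abs(W[:,1]-.118)<.07)&(W[:,2]>.08)&(W[:,2]<.14)]
for y in np.arange(.06,.18,.006):
    q=P[abs(P[:,1]-y)<.003]
    if len(q):print(round(y,3),len(q),"z",np.percentile(q[:,2],[1,10,50]).round(3),"x",np.percentile(q[:,0],[5,50]).round(3))
E
```

```text
t 4.83 pos [0.4399 0.1144 0.0818] local [-120.5  125.6] F [-0.16  0.07  0.17] w 0.0516
tool delta mm [-0.5  2.8 20.8] zdown [ 4.e-04 -0.e+00 -1.e+00] yang 75.72
0.066 5 z [0.14 0.14 0.14] x [0.415 0.415]
0.072 138 z [0.135 0.137 0.138] x [0.421 0.422]
0.078 421 z [0.102 0.107 0.119] x [0.419 0.424]
0.084 632 z [0.101 0.106 0.122] x [0.419 0.422]
0.09 3165 z [0.096 0.103 0.123] x [0.421 0.426]
0.096 1 z [0.129 0.129 0.129] x [0.422 0.422]
0.102 351 z [0.096 0.097 0.098] x [0.453 0.463]
0.108 1251 z [0.096 0.098 0.099] x [0.433 0.452]
0.114 2132 z [0.097 0.098 0.099] x [0.418 0.442]
0.12 2132 z [0.097 0.098 0.099] x [0.417 0.439]
0.126 1337 z [0.096 0.098 0.099] x [0.416 0.429]
0.132 357 z [0.095 0.097 0.098] x [0.416 0.42 ]
0.138 1308 z [0.095 0.101 0.119] x [0.441 0.448]
0.144 1681 z [0.098 0.104 0.124] x [0.435 0.437]
0.15 969 z [0.1   0.105 0.12 ] x [0.435 0.437]
0.156 366 z [0.105 0.11  0.136] x [0.437 0.443]
0.162 89 z [0.136 0.137 0.139] x [0.444 0.445]
0.168 10 z [0.139 0.139 0.14 ] x [0.441 0.442]
```

>>> servo_tool(
  moves=[0, 2, 4, 0, 0, 0, 0, 0, 5, 0, 0, 0, 0, 0, 5, 0, 0, 0, 0, 0, 4, 0, 0, 0, 0, 0, 4, 0, 0, 0, 0, 0, 2, 0, 0, 0, 0, 0, 0, 0, 0, 0, 0, 0, 0, 0, 0, 0],
)

```text
time_s: 5.55
ee_pos: [0.4402, 0.1166, 0.0577]
eef_rot: [-0.0, 0.124, 0.992, -0.0]
contact_force: [-0.3, -0.1, 0.2]
width: 0.0515
gripper_force: 0.0
```

>>> servo_tool(
  moves=[0, 0, 0, 0, 0, 0, 0, 0, 0, 0, 0, 0, 0, 0, 0, 0, 0, 0, 0, 0, 0, 0, 0, 0, 0, 0, 0, 0, 0, 0, 0, 0, 0, 0, 0, 0, 0, 0, 0, 0, 0, 0, 0, 0, 0, 0, 0, 0],
  claw=0,
  newtons=40,
)

```text
time_s: 6.22
ee_pos: [0.4404, 0.1167, 0.0581]
eef_rot: [0.0, 0.124, 0.992, 0.0]
contact_force: [-1.3, 1.1, 5.3]
width: 0.0196
gripper_force: 40.8
```

```bash
cat > pot.py <<'E'
from h import *
from scipy.optimize import least_squares
def pot(c0):
    for n in("top","side"):
        P=cloud(cams.capture(n)).reshape(-1,3)
        k=P[(np.hypot(P[:,0]-c0[0],P[:,1]-c0[1])<.06)&(P[:,2]>.104)&(P[:,2]<.118)]
        f=least_squares(lambda v:np.hypot(k[:,0]-v[0],k[:,1]-v[1])-.046,c0,loss="soft_l1",f_scale=.003).x
        g=np.c_[k[:,:2]-f,np.ones(len(k))];tilt=np.linalg.lstsq(g,k[:,2],rcond=None)[0]
        print(n,"pot",f.round(4),"local",wloc(f).round(1),"rim z",np.median(k[:,2]).round(4),"tilt",np.degrees(tilt[:2]).round(1),len(k))
if __name__=="__main__":
    import sys
    pot([float(a) for a in sys.argv[1:3]]); go([.441,.117,.061])
E
python3 pot.py .554 .0875
```

```text
top pot [0.5543 0.0888] local [-8.8 89.9] rim z 0.1101 tilt [ 0.  -0.8] 167
side pot [0.5544 0.0858] local [-8.9 86.9] rim z 0.109 tilt [-0.2 -0.3] 249
t 6.32 pos [0.4404 0.1167 0.0581] local [-119.8  127.7] F [-0.54  1.49  5.32] w 0.0194
tool delta mm [-0.5  0.5 -2.9] zdown [ 3.e-04  1.e-04 -1.e+00] yang 75.75
```

Gripped at width 19.6 mm, and the pot hasn't moved. There is 5 N of vertical load on the tool, so I'll relieve that and start sliding along the warmer's -y.

>>> servo_tool(
  moves=[0, 0, -0.4, 0, 0, 0, 0, 0, 0, 0, 0, 0, 0, 0, 0, 0, 0, 0, 0, 0, 0, 0, 0, 0, 0, 0, 0, 0, 0, 0, 0, 0, 0, 0, 0, 0, 0, 0, 0, 0, 0, 0, 0, 0, 0, 0, 0, 0],
)

```text
time_s: 6.98
ee_pos: [0.4404, 0.1166, 0.0582]
eef_rot: [0.0, 0.124, 0.992, 0.0]
contact_force: [0.5, 1.3, 0.5]
width: 0.0195
gripper_force: 40.4
```

>>> servo_tool(
  moves=[-1.2, -3, 0, 0, 0, 0, -2.5, -6.5, 0, 0, 0, 0, -2.5, -6.5, 0, 0, 0, 0, -2.5, -6.5, 0, 0, 0, 0, -2.5, -6.5, 0, 0, 0, 0, -2.5, -6.5, 0, 0, 0, 0, -2.5, -6.5, 0, 0, 0, 0, -1.2, -3, 0, 0, 0, 0],
)

```text
time_s: 7.65
ee_pos: [0.445, 0.0686, 0.0582]
eef_rot: [-0.001, 0.124, 0.992, 0.0]
contact_force: [-1.0, 5.9, 1.7]
width: 0.0194
gripper_force: 40.8
```

```bash
python3 pot.py .558 .043
```

```text
top pot [0.5594 0.0416] local [-7.8 42.5] rim z 0.1098 tilt [-0.5 -0.5] 155
side pot [0.5598 0.038 ] local [-7.8 38.8] rim z 0.109 tilt [-0.2 -0.1] 251
t 7.75 pos [0.4454 0.0684 0.0582] local [-119.1   79.2] F [-2.43  0.94  1.84] w 0.0191
tool delta mm [16.2 46.  -2.8] zdown [-0.0015 -0.     -1.    ] yang 75.73
```

>>> servo_tool(
  moves=[-2.7, -6.7, 0, 0, 0, 0, -2.7, -6.7, 0, 0, 0, 0, -2.7, -6.7, 0, 0, 0, 0, -2.7, -6.7, 0, 0, 0, 0, -2.7, -6.7, 0, 0, 0, 0, -2.7, -6.7, 0, 0, 0, 0, -2.7, -6.7, 0, 0, 0, 0, -2.7, -6.7, 0, 0, 0, 0],
)

```text
time_s: 8.42
ee_pos: [0.4528, 0.0119, 0.0582]
eef_rot: [-0.001, 0.123, 0.992, 0.0]
contact_force: [-1.6, 5.5, 2.0]
width: 0.0194
gripper_force: 40.8
```

>>> servo_tool(
  moves=[-2.7, -6.7, 0, 0, 0, 0, -2.7, -6.7, 0, 0, 0, 0, -2.7, -6.7, 0, 0, 0, 0, -2.7, -6.7, 0, 0, 0, 0, -2.7, -6.7, 0, 0, 0, 0, -2.7, -6.7, 0, 0, 0, 0, -2.7, -6.7, 0, 0, 0, 0, 0, 0, 0, 0, 0, 0],
)

```text
time_s: 9.08
ee_pos: [0.46, -0.0391, 0.0582]
eef_rot: [-0.001, 0.124, 0.992, -0.0]
contact_force: [-0.3, -0.4, 0.5]
width: 0.0196
gripper_force: 40.6
```

```bash
python3 pot.py .573 -.068; python3 - <<'E'
from h import *
for n in("top","side"):
    P=cloud(cams.capture(n)).reshape(-1,3);L=np.c_[(P[:,:2]-WO)@WR*1000,P[:,2]*1000]
    b=L[(L[:,1]>-165)&(L[:,1]<-125)&(abs(L[:,0])<40)&(L[:,2]>70)&(L[:,2]<86)];print(n,np.percentile(b[:,1],[5,50,95]).round(1),len(b))
E
```

```text
top pot [ 0.5737 -0.0666] local [ -3.2 -66.6] rim z 0.1096 tilt [-0.2  0.5] 151
side pot [ 0.5742 -0.0698] local [ -3.  -69.8] rim z 0.1088 tilt [ 0.3 -0. ] 292
t 9.18 pos [ 0.4601 -0.0389  0.0582] local [-113.9  -28.9] F [-2.15 -0.66  0.78] w 0.0196
tool delta mm [ 57.  146.3  -2.8] zdown [-9.e-04 -1.e-04 -1.e+00] yang 75.69
top [-158.2 -146.  -139.5] 108
side [-155.7 -150.  -143.2] 182
```

>>> servo_tool(
  moves=[-1.1, -3.15, 0, 0, 0, 0, -1.1, -3.15, 0, 0, 0, 0, -1.1, -3.15, 0, 0, 0, 0, -1.1, -3.15, 0, 0, 0, 0, -1.1, -3.15, 0, 0, 0, 0, -1.1, -3.15, 0, 0, 0, 0, 0, 0, 0, 0, 0, 0, 0, 0, 0, 0, 0, 0],
)

```text
time_s: 9.95
ee_pos: [0.462, -0.0582, 0.0582]
eef_rot: [-0.0, 0.124, 0.992, 0.0]
contact_force: [-0.8, 2.8, 1.4]
width: 0.0196
gripper_force: 40.5
```

>>> servo_tool(
  moves=[-0.33, -0.95, 0, 0, 0, 0, -0.33, -0.95, 0, 0, 0, 0, -0.33, -0.95, 0, 0, 0, 0, -0.33, -0.95, 0, 0, 0, 0, -0.33, -0.95, 0, 0, 0, 0, -0.33, -0.95, 0, 0, 0, 0, -0.33, -0.95, 0, 0, 0, 0, -0.33, -0.95, 0, 0, 0, 0],
)

```text
time_s: 10.62
ee_pos: [0.4624, -0.0657, 0.0582]
eef_rot: [-0.001, 0.123, 0.992, 0.0]
contact_force: [-0.8, 6.1, 1.6]
width: 0.0193
gripper_force: 40.9
```

```bash
cat > bump.py <<'E'
from h import *
for n in("top","side"):
    c=cams.capture(n)
    P=cloud(c).reshape(-1,3);L=np.c_[(P[:,:2]-WO)@WR*1000,P[:,2]*1000]
    b=L[(L[:,1]>-175)&(L[:,1]<-139 if n=="top" else (L[:,1]<-142)&(L[:,1]>-175))&(abs(L[:,0])<40)&(abs(L[:,0])>8)&(L[:,2]>70)&(L[:,2]<86)];print(n,np.percentile(b[:,1],[5,50,95]).round(1),len(b))
    r=L[(L[:,1]<-243)&(L[:,1]>-330)&(abs(L[:,0])<12)&(L[:,2]>50)&(L[:,2]<85)];print(" rod end",np.percentile(r[:,1],[1,5]).round(1),len(r))
E
python3 bump.py; python3 pot.py .576 -.096
python3 - <<'E'
import sys;sys.path.insert(0,'.')
from h import *
for n in("top","side"):
    P=np.load(f"{n}W.npy").reshape(-1,3);L=np.c_[(P[:,:2]-WO)@WR*1000,P[:,2]*1000]
    r=L[(L[:,1]<-243)&(L[:,1]>-330)&(abs(L[:,0])<12)&(L[:,2]>50)&(L[:,2]<85)];print("start rod end",np.percentile(r[:,1],[1,5]).round(1),len(r))
E
```

```text
top [-152.3 -146.8 -141.6] 73
 rod end [-265.8 -265.6] 38
side [-156.3 -152.  -144.2] 142
 rod end [-270.2 -269.7] 82
top pot [ 0.5765 -0.0924] local [ -2.6 -92.5] rim z 0.1097 tilt [ 0.1 -0.1] 149
side pot [ 0.5766 -0.0956] local [ -2.8 -95.8] rim z 0.1092 tilt [0.  0.2] 292
t 10.82 pos [ 0.4625 -0.0659  0.0582] local [-113.9  -56.1] F [-1.48  5.18  0.95] w 0.0196
tool delta mm [ 65.6 172.1  -2.6] zdown [-1.1e-03  8.0e-04 -1.0e+00] yang 75.82
start rod end [-266.1 -265.7] 38
start rod end [-270.  -269.6] 81
```

>>> servo_tool(
  moves=[-0.33, -0.95, 0, 0, 0, 0, -0.33, -0.95, 0, 0, 0, 0, -0.33, -0.95, 0, 0, 0, 0, -0.33, -0.95, 0, 0, 0, 0, 0, 0, 0, 0, 0, 0, 0, 0, 0, 0, 0, 0, 0, 0, 0, 0, 0, 0, 0, 0, 0, 0, 0, 0],
)

```text
time_s: 11.48
ee_pos: [0.4623, -0.0694, 0.0582]
eef_rot: [-0.001, 0.123, 0.992, 0.001]
contact_force: [-0.3, 6.6, 2.4]
width: 0.0196
gripper_force: 41.4
```

```bash
python3 bump.py; python3 pot.py .576 -.099
```

```text
top [-154.9 -149.7 -144.5] 74
 rod end [-265.7 -265.5] 39
side [-159.1 -154.1 -143.1] 161
 rod end [-269.6 -269.3] 83
top pot [ 0.5766 -0.0954] local [ -2.9 -95.5] rim z 0.11 tilt [0.3 0.6] 147
side pot [ 0.5766 -0.0987] local [ -3.2 -98.8] rim z 0.1094 tilt [-0.2 -0. ] 298
t 11.68 pos [ 0.4624 -0.0693  0.0582] local [-114.3  -59.5] F [-0.42  6.57  2.69] w 0.0195
tool delta mm [ 66.2 175.5  -2.5] zdown [-0.0021  0.0014 -1.    ] yang 75.86
```

The bumper has been pushed in about 4 mm and the pot is upright at warmer x = -3, between the lines. Letting go.

>>> servo_tool(
  moves=[0, 0, 0, 0, 0, 0, 0, 0, 0, 0, 0, 0, 0, 0, 0, 0, 0, 0, 0, 0, 0, 0, 0, 0, 0, 0, 0, 0, 0, 0, 0, 0, 0, 0, 0, 0, 0, 0, 0, 0, 0, 0, 0, 0, 0, 0, 0, 0],
  claw=0.6,
)

```text
time_s: 12.35
ee_pos: [0.4634, -0.0707, 0.0583]
eef_rot: [0.0, 0.124, 0.992, -0.0]
contact_force: [0.7, -0.7, 0.5]
width: 0.0516
gripper_force: 0.0
```

>>> servo_tool(
  moves=[0, 0, -5, 0, 0, 0, 0, 0, -10, 0, 0, 0, 0, 0, -20, 0, 0, 0, 0, 0, -25, 0, 0, 0, 0, 0, -30, 0, 0, 0, 0, 0, -30, 0, 0, 0, 0, 0, -30, 0, 0, 0, 0, 0, -30, 0, 0, 0],
)

```text
time_s: 13.02
ee_pos: [0.4628, -0.0704, 0.2401]
eef_rot: [-0.0, 0.124, 0.992, 0.0]
contact_force: [1.7, 0.1, -0.7]
width: 0.051
gripper_force: 0.0
```

```bash
python3 bump.py; python3 pot.py .576 -.096
```

```text
top [-155.7 -150.3 -144.8] 74
 rod end [-266.1 -265. ] 38
side [-159.1 -153.5 -142.8] 155
 rod end [-269.8 -269.2] 81
top pot [ 0.5763 -0.0952] local [ -3.1 -95.3] rim z 0.1106 tilt [-0.6 -0.7] 96
side pot [ 0.5767 -0.0986] local [ -3.1 -98.7] rim z 0.1091 tilt [-0.2  0. ] 293
t 13.22 pos [ 0.4634 -0.0706  0.2392] local [-113.4  -60.9] F [-0.64 -0.37 -0.13] w 0.0511
tool delta mm [ 68.3 176.4 178. ] zdown [ 2.e-03 -8.e-04 -1.e+00] yang 75.75
```

Released; the pot stays against the pressed bumper. Now I'll shut the fingers, rise, and go over behind the guard.

>>> servo_tool(
  moves=[0, 0, -20, 0, 0, 0, 0, 0, -20, 0, 0, 0, 0, 20, -14, 0, 0, 0, 0, 30, 0, 0, 0, 0, 0, 30, 0, 0, 0, 0, 0, 30, 0, 0, 0, 0, 1, 30, 0, 0, 0, 0, 1, 30, 0, 0, 0, 0],
  claw=0,
)

```text
time_s: 13.88
ee_pos: [0.5021, 0.096, 0.2903]
eef_rot: [-0.002, 0.124, 0.992, -0.0]
contact_force: [0.3, -0.7, 0.0]
width: 0.0002
gripper_force: 0.0
```

>>> servo_tool(
  moves=[1, 30, 0, 0, 0, 0, 1, 30, 0, 0, 0, 0, 1, 30, 0, 0, 0, 0, 1, 30, 0, 0, 0, 0, 0, 30, 0, 0, 0, 0, 0, 28, 0, 0, 0, -0.112, 0, 10, 0, 0, 0, -0.112, 0, 0, 0, 0, 0, -0.112],
)

```text
time_s: 14.55
ee_pos: [0.5436, 0.2806, 0.2894]
eef_rot: [-0.002, -0.048, 0.999, -0.0]
contact_force: [0.2, 0.1, 0.9]
width: -0.0002
gripper_force: 0.0
```

```bash
python3 - <<'E'
from h import *
t=wworld([0,280]);go([*t,.21],95.06)
s=cams.capture("side");t=cams.capture("top")
a=cv2.resize(s["img"][40:220,220:460],(400,300),interpolation=cv2.INTER_CUBIC);b=cv2.resize(t["img"][130:310,180:420],(400,300),interpolation=cv2.INTER_CUBIC)
cv2.imwrite("pics/g1.png",np.hstack([a,b]))
P=cloud(s).reshape(-1,3);L=np.c_[(P[:,:2]-WO)@WR*1000,P[:,2]*1000]
f=L[(abs(L[:,0])<70)&(L[:,1]>255)&(L[:,1]<310)&(L[:,2]>150)&(L[:,2]<340)];print(np.percentile(f,[1,5,50],axis=0).round(0),len(f))
E
```

```text
t 14.55 pos [0.5436 0.2806 0.2894] local [ -2.5 281.9] F [0.18 0.06 0.86] w -0.0002
tool delta mm [-2.9 -1.9 79.4] zdown [-4.3e-03 -3.0e-04 -1.0e+00] yang 95.5
turn about tool z rad 0.0076
[[-15. 264. 301.]
 [-14. 265. 303.]
 [ -8. 272. 321.]] 110
```

View pics/g1.png

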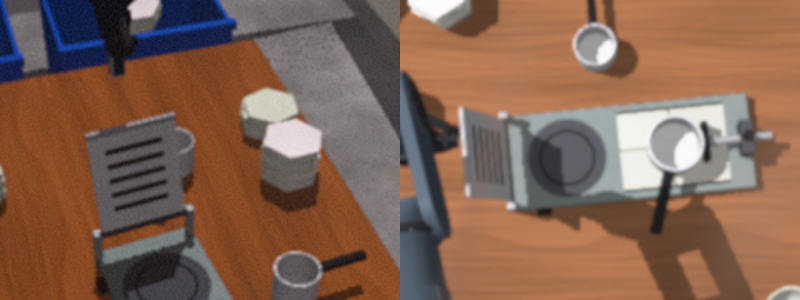

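The side crop shows the shut fingertips above and behind the guard, at about (118,72), and the guard is standing. The top crop shows the hot plate bare and the pot at the bumper at (675,145). The tip is again about 13 mm above the TCP value, so I'll lower behind the guard's edge.

>>> servo_tool(
  moves=[-2.5, 0, 10, 0, 0, 0.008, 0, 0, 15, 0, 0, 0, 0, 0, 15, 0, 0, 0, 0, 0, 15, 0, 0, 0, 0, 0, 15, 0, 0, 0, 0, 0, 12, 0, 0, 0, 0, 0, 0, 0, 0, 0, 0, 0, 0, 0, 0, 0],
)

```text
time_s: 15.32
ee_pos: [0.5463, 0.2773, 0.2087]
eef_rot: [-0.002, -0.038, 0.999, -0.0]
contact_force: [0.4, -0.2, -0.9]
width: 0.0001
gripper_force: 0.0
```

>>> servo_tool(
  moves=[0, -6, 0, 0, 0, 0, 0, -6, 0, 0, 0, 0, 0, -6, 0, 0, 0, 0, 0, -6, 0, 0, 0, 0, 0, -6, 0, 0, 0, 0, 0, -6, 0, 0, 0, 0, 0, -5, 0, 0, 0, 0, 0, -4, 0, 0, 0, 0],
)

```text
time_s: 15.98
ee_pos: [0.551, 0.233, 0.2108]
eef_rot: [0.001, -0.039, 0.999, 0.0]
contact_force: [0.2, 3.4, 1.8]
width: 0.0001
gripper_force: 1.5
```

```bash
cat > gd.py <<'E'
from h import *
t=wworld([0,209]);go([*t,.207],95.06)
for n in("side","top"):
    P=cloud(cams.capture(n)).reshape(-1,3);L=np.c_[(P[:,:2]-WO)@WR*1000,P[:,2]*1000]
    g=L[(abs(L[:,0])<68)&(abs(L[:,0])>35)&(L[:,1]>0)&(L[:,1]<250)&(L[:,2]>68)&(L[:,2]<260)]
    if len(g)>20:
        c=g.mean(0);d=np.linalg.svd(g[:,1:]-c[1:])[2][0]*1;d*=np.sign(d[1]) if abs(d[1])>.3 else -np.sign(d[0])
        print(n,len(g),"guard angle",np.degrees(np.arctan2(d[1],-d[0])).round(1),"zmax",np.percentile(g[:,2],99).round(0))
E
python3 gd.py
```

```text
t 15.98 pos [0.551  0.233  0.2108] local [  0.7 233.9] F [0.25 3.41 1.79] w 0.0001
tool delta mm [  0.4 -24.9   3.8] zdown [ 1.2e-03  6.0e-04 -1.0e+00] yang 94.52
turn about tool z rad -0.0094
side 1460 guard angle 97.6 zmax 246.0
top 406 guard angle 97.1 zmax 248.0
```

>>> servo_tool(
  moves=[0, -12.5, 2, 0, 0, 0, 0, -12.5, 2, 0, 0, 0, 0, -19, 1.5, 0, 0, 0, 0, -19, 2.5, 0, 0, 0, 0, -18, 6, 0, 0, 0, 0, -17, 8, 0, 0, 0, 0, -16, 10, 0, 0, 0, 0, -14.5, 12.5, 0, 0, 0],
)

```text
time_s: 16.75
ee_pos: [0.561, 0.1031, 0.1656]
eef_rot: [0.0, -0.039, 0.999, -0.001]
contact_force: [0.8, 0.7, 1.8]
width: -0.0002
gripper_force: 0.9
```

```bash
python3 gd.py
```

```text
t 16.75 pos [0.561  0.1031 0.1656] local [ -0.9 103.6] F [0.78 0.65 1.84] w -0.0002
tool delta mm [ 1.000e-01  1.054e+02 -4.150e+01] zdown [ 6.0e-04 -1.2e-03 -1.0e+00] yang 94.52
turn about tool z rad -0.0094
side 160 guard angle 43.7 zmax 200.0
top 47 guard angle 40.8 zmax 195.0
```

>>> servo_tool(
  moves=[0, -12, 13.5, 0, 0, 0, 0, -9.5, 15, 0, 0, 0, 0, -8, 17, 0, 0, 0, 0, -7, 17.5, 0, 0, 0, 0, -4, 13, 0, 0, 0, 0, -2, 10, 0, 0, 0, 0, 0, 7, 0, 0, 0, 0, 0, 3, 0, 0, 0],
)

```text
time_s: 17.52
ee_pos: [0.5636, 0.0628, 0.0691]
eef_rot: [-0.001, -0.04, 0.999, -0.0]
contact_force: [-0.2, -0.5, 0.9]
width: 0.0004
gripper_force: 0.5
```

```bash
python3 gd.py
```

```text
t 17.52 pos [0.5636 0.0628 0.0691] local [-1.8 63.3] F [-0.17 -0.51  0.86] w 0.0004
tool delta mm [  -0.3  145.7 -138. ] zdown [-1.6e-03 -4.0e-04 -1.0e+00] yang 94.56
turn about tool z rad -0.0087
side 1134 guard angle 18.2 zmax 251.0
top 214 guard angle 12.6 zmax 251.0
```

>>> servo_tool(
  moves=[0, 0, 1, 0, 0, 0, 0, 0, 1, 0, 0, 0, 0, 0, 1, 0, 0, 0, 0, 0, 1, 0, 0, 0, 0, 0, 0, 0, 0, 0, 0, 0, 0, 0, 0, 0, 0, 0, 0, 0, 0, 0, 0, 0, 0, 0, 0, 0],
)

```text
time_s: 18.28
ee_pos: [0.5646, 0.0632, 0.0686]
eef_rot: [0.001, -0.04, 0.999, -0.0]
contact_force: [-4.0, 0.3, 14.5]
width: -0.0001
gripper_force: 7.0
```

It's at the hard stop: 14 N and no further travel. Backing off upwards and checking.

>>> servo_tool(
  moves=[0, 0, -5, 0, 0, 0, 0, 0, -15, 0, 0, 0, 0, 0, -25, 0, 0, 0, 0, 0, -30, 0, 0, 0, 0, 0, -30, 0, 0, 0, 0, 0, -30, 0, 0, 0, -15, 0, -30, 0, 0, 0, -15, 0, -20, 0, 0, 0],
)

```text
time_s: 18.95
ee_pos: [0.5947, 0.0656, 0.2547]
eef_rot: [0.002, -0.04, 0.999, -0.0]
contact_force: [0.9, -0.1, 0.2]
width: 0.0001
gripper_force: 0.0
```

```bash
python3 bump.py; python3 pot.py .576 -.096; python3 - <<'E'
from h import *
s=cams.capture("side");t=cams.capture("top")
a=cv2.resize(s["img"][100:340,220:460],(400,400));b=cv2.resize(t["img"][130:310,220:420],(400,400))
cv2.imwrite("pics/end.png",np.hstack([a,b]))
P=cloud(s).reshape(-1,3);L=np.c_[(P[:,:2]-WO)@WR*1000,P[:,2]*1000]
g=L[(abs(L[:,0])<65)&(L[:,1]>25)&(L[:,1]<180)&(L[:,2]>65)&(L[:,2]<120)]
f=np.polyfit(g[:,1],g[:,2],1);print("guard slope deg",np.degrees(np.arctan(-f[0])),"z@100",np.polyval(f,100),len(g))
E
```

```text
top [-155.6 -149.8 -144.8] 73
 rod end [-266. -265.] 38
side [-158.6 -153.7 -143.1] 156
 rod end [-269.5 -269.2] 81
top pot [ 0.5765 -0.0955] local [ -2.9 -95.6] rim z 0.1099 tilt [ 0.2 -0.1] 155
side pot [ 0.5767 -0.0986] local [ -3.  -98.7] rim z 0.1089 tilt [0.1 0.1] 295
t 19.15 pos [0.5936 0.0655 0.2509] local [28.3 63.2] F [0.66 1.64 0.04] w 0.0001
tool delta mm [148.   63.5 189.9] zdown [-1.e-04 -1.e-04 -1.e+00] yang 94.56
guard slope deg 0.052409871126347145 z@100 78.60918421597479 2231
```

View pics/end.png

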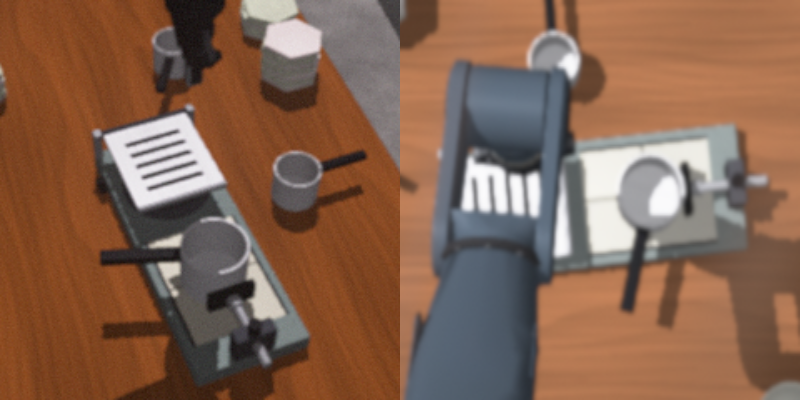

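The guard lies flat over the plate, at 0.05° and 78.6 mm. The pot rests against the pressed bumper at (215,265) in the side crop, between the lines, and the arm is clear. Handing in.

```bash
python3 -c "
from station import order
print(order.hand_in())"
```

```text
the job is handed in; nothing more can be done
None
```

The job is handed in: the pot rests against the bumper, pressed in about 4 mm and between the two lines. The guard is folded flat over the bare hot plate, and I saw nothing else on the bench moved.

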